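# Lock the descaler jar's press-and-twist cap

## Task

The red-capped jar of descaler tablets on the coffee counter has been left unlocked. Push its red cap down and, while holding it down, turn it clockwise (seen from above) as far as it goes, about 60 degrees, so that its lugs catch and the cap stays down when you let go. Leave the blue-capped salt jar as it is.

Things in the scene. Friction and masses are not known exactly. Their poses are not given: they have to be found in the camera images.
- descaler_cap (a point): centre (half-way up) of the red, ribbed, round, upright cap of the descaler jar: 50 mm in diameter, 34 mm high, white pointer on top. Its centre is 120 mm above the counter while up and moves with the cap. Below it is a white jar, 76 mm wide, red band, shoulder 85 mm above the counter, held fast on a 130 mm plate so it neither turns nor slides. Any grasp yaw across the cap will do.
- descaler_press (a joint): how far the red cap is pressed down, in m: 0 is up, 0.014 the lowest stop; a spring pushes up with 3 N at the top, 9 N at the bottom. Only when over 7 mm down do the lugs pass below the neck's ledges, so that it can turn to the locked side. Let go when turned, it rises until the lugs catch and stays 6 mm down; let go unturned, it springs up.
- descaler_turn (a joint): how far the red cap is turned, in rad, growing clockwise seen from above: starts between -0.3 and 0, is blocked a little past 0 unless pressed down, locked end stop at 1.0. The lugs are under the ledges beyond 0.4. It turns lightly (0.03 N m); at the stop a grip of 25 N or so just slips round the cap without harm.
- salt_cap (a point): centre (half-way up) of the blue cap of the salt jar, alike in all but its colour (blue cap and band); it is up and unlocked and is to stay so.

How it is judged:
At the end, for the whole second after the job is handed in: The red cap is turned clockwise to beyond 0.5 rad on its scale and, let go, stays 4 to 8.5 mm down, caught by its lugs (value of joint descaler_turn above 0.5 rad and value of joint descaler_press between 0.004 and 0.0085 m); the robot touches nothing.
It fails at once if the blue cap of the salt jar is pressed down more than 5 mm (distance of salt_cap from where it was at the start of the episode above 0.005 m).
It also fails if it takes over 32 s, if anything falls off the work surface, if the arm or the gripper's body presses on something with over 40 N, if the wrist force passes 120 N, or if a joint passes its speed limit or range.

## Robot

A 7-joint arm with a two-finger parallel gripper is mounted at the origin on the work surface. World frame = base frame: x ahead of the robot, y to its left, z up, the work surface at z = 0. Lengths are in m, angles in rad, forces in N, time in s.
With the tool pointing down it reaches from about 0.425 to 0.925 m from the base axis. Payload 6.8 kg.
Tool frame: the origin (TCP) lies on the centre line of the jaws, within the pads' length; the fingertips stand bot.tip_reach ahead of it and the grasp point (between the pads) lies 3 mm ahead of it (bot.tip_reach is the distance from the TCP to the fingertips, in m); z points along the fingers, y is the line along which they close (so a half turn about z gives the same grasp; the last joint's range is limited). The gripper opens to 85 mm and grips with 20 to 120 N. Pads are 22 mm wide; open, the fingers measure 114 mm over their backs; the gripper's body (76 mm by 85 mm) begins 54 mm behind the grasp point. The pads swing forward as they close: fully open they stand 13 mm farther back than shut.
Start: joints at [1.06, 0.477, 0.022, 1.555, -0.011, 1.109, -0.083], TCP at [0.265, -0.621, 0.253] pointing down, gripper open.
Joint ranges: [-2.96, 2.96], [-0.34, 2.1], [-1.41, 1.46], [0.24, 2.44], [-1.37, 4.51], [0.17, 1.92], [-2.96, 2.96]. Speed limits (rad/s): [2.39, 2.39, 3.14, 3.14, 3.14, 3.14, 3.14].

## Interface

Orientations are given as a unit quaternion [w, x, y, z].
In Python, from station import bot gives the robot as it stands.
- The arm moves only by the tool jog_arm, never from a script. Its argument "deltas" is a list of rows, each a list of 7 numbers: the shift along the world's x, y, z in m, then the turn, a rotation vector about the world's x, y, z in rad, then the opening, from 0 (shut) to 1 (fully open). In form: [[x, y, z, rx, ry, rz, grip], ...]. A call has 1 to 10 rows; each row shifts and turns the commanded pose from where the row before left it; what a row does not reach is not made up. A row lasts 1/10 s, in which the tool goes at most 50 mm and 8.59 degrees, less where a joint would pass 70% of its speed; a pose out of reach is approached as far as the arm can. A call with a gripper value outside its range is refused whole. The fingers move at their own pace and stop on an object; "newtons" is the grip in N (left out, the last holds). Time passes only in rows, so rows that do not move let the fingers close. It gives the time, the measured TCP pose, the force, the opening and the grip force at its end, in the units of the state.
- bot.get_obs(): the state, without advancing time (a new reading comes with each control period).
- bot.read_camera(name): name is "scene" or "top" or "wrist"; returns a dict with "img" (420x560x3 uint8, red, green, blue), "K" (3x3 intrinsics, pixels), "eye" and "attitude" of the camera in the world. Camera axes: x right, y down, z forward; pixel columns grow to the right and rows downward; lengths in m; the calibration is good to about 2 mm. A picture is of the moment at which its call begins. There is no depth.
- bot.hand_in(): hands the job in; it is judged then, once.
The state is a dict: "t": time; "q": joint angles; "joint_vel": joint speeds; "joint_torque": joint torques, N m; "eef_pos": TCP position; "tool_rot": TCP orientation; "contact_force": force on the tool from outside, world axes, zero at the start; "torque": the same for the moment, N m; "gripper_width": opening from 0.0 (shut) to 1.0 (fully open); "grasp_force": force on a finger pad.
Only numpy, scipy, OpenCV 4.12 (cv2) and the standard library are available. Lean on these libraries where they do the work, as an engineer would, in place of code of your own. Each camera call takes 0.05 s, during which the arm holds its last target. There are 200 camera calls.

## Working session

There is one attempt and no reset: what is moved stays moved. The work goes in short steps, Python scripts to look and compute and a tool call to move; the robot and the scene stay as the last step left them, time stands still between calls to the robot, and variables do not carry over. Pictures are saved under pics/ and viewed, at most 10 in all, crops included, and the job is handed in when it is done.

Besides the shell and the picture viewer there is one more tool, called after "Request:" by a JSON object that holds its "api" and its "payload", one argument or row to a line. jog_arm: Moves the arm, as the interface text tells. Its arguments: {"type":"object","properties":{"deltas":{"type":"array"},"newtons":{"type":"number"}},"required":["deltas"]}

```bash
mkdir -p pics; ls; python3 - <<'E'
from station import bot
import cv2,numpy as np
o=bot.get_obs();print(o['t'],o['eef_pos'],o['tool_rot'],o['gripper_width'],bot.tip_reach)
ims=[]
for n in ['scene','top']:
    c=bot.read_camera(n);ims.append(c['img']);print(n,c['K'],c['eye'],c['attitude'])
    hsv=cv2.cvtColor(c['img'],cv2.COLOR_RGB2HSV);h,s,v=cv2.split(hsv)
    for col,m in (('red',((h<8)|(h>172))&(s>130)&(v>60)),('blue',(h>100)&(h<130)&(s>120)&(v>50))):
        k,l,st,ce=cv2.connectedComponentsWithStats(m.astype(np.uint8))
        for i in range(1,k):
            if st[i][4]>60:print(col,st[i],ce[i])
cv2.imwrite('pics/a.png',cv2.resize(np.vstack(ims),(400*1,600))[:,:,::-1])
cv2.imwrite('pics/top.png',ims[1][:,:,::-1])
E
```

```text
pics
0.0 [ 0.26435882 -0.62047363  0.25231749] [-8.80866451e-04  9.79785250e-01  2.00050056e-01 -2.51369824e-04] 1.000917127838053 0.022
scene [[535.82357778   0.         276.26542594]
 [  0.         535.82357778 208.66194733]
 [  0.           0.           1.        ]] [1.3165566  0.29371464 0.66827249] [-0.27129066  0.4901089   0.72210047 -0.40591323]
red [360 237  34  32 843] [375.53024911 252.91814947]
red [350 282  45  25 578] [370.73529412 296.32352941]
blue [207 178  28  26 563] [220.46891652 191.13143872]
blue [204 217  37  20 411] [222.67153285 228.14355231]
top [[517.07406376   0.         278.93023844]
 [  0.         517.07406376 218.53320368]
 [  0.           0.           1.        ]] [0.35623754 0.00570908 1.08640239] [-0.07985599  0.71928041 -0.68592721  0.07591169]
red [183 207  29  29 584] [197.32876712 220.60273973]
red [186 219  37  30 133] [210.04511278 240.4962406 ]
blue [  0 129  21  99 335] [ 10.02686567 168.7880597 ]
blue [364 266  30  28 597] [378.31323283 279.04187605]
blue [351 270  27  33  81] [358.7654321  290.45679012]
```

View pics/top.png

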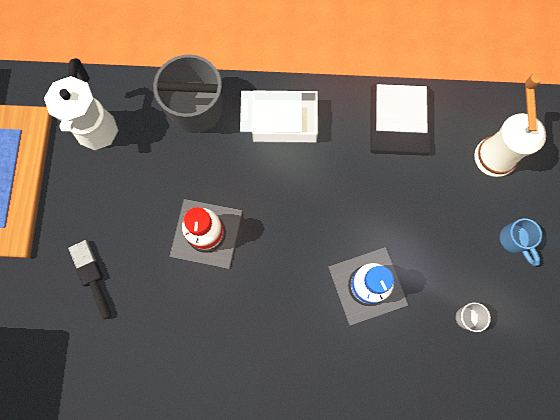

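View pics/a.png

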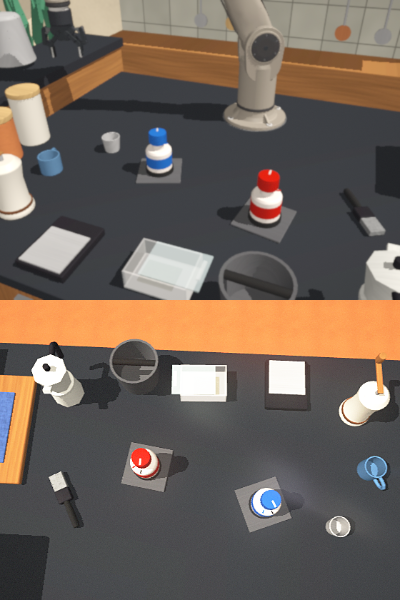

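The top view shows the red jar at about (200,222) and the blue one at about (378,280). The scene view agrees, with red on the right and blue on the left. Nothing stands close to either jar. Next I'll cast rays.

```bash
cat > h.py <<'E'
import numpy as np
from scipy.spatial.transform import Rotation as R
def ray(c,px):
    q=np.array(c['attitude']);d=np.linalg.solve(c['K'],[px[0],px[1],1.])
    d=R.from_quat(q[[1,2,3,0]]).apply(d);return np.array(c['eye']),d/np.linalg.norm(d)
def plane(c,px,z):
    e,d=ray(c,px);return e+d*(z-e[2])/d[2]
def cross(a,b):
    A=[];y=[]
    for e,d in (a,b):
        P=np.eye(3)-np.outer(d,d);A.append(P);y.append(P@e)
    return np.linalg.lstsq(np.vstack(A),np.hstack(y),rcond=None)[0]
E
python3 - <<'E'
from station import bot
from h import *
import cv2
s=bot.read_camera('scene');t=bot.read_camera('top')
print('wide',bot.get_obs()['eef_pos'])
for n,ps,pt in (('red',(376.5,252.5),(197.5,221.2)),('blue',(220.5,190.7),(379,279.5))):
    print(n,cross(ray(s,ps),ray(t,pt)),'top plane z=.13',plane(t,pt,.13),'scene z=.12',plane(s,ps,.12))
for n,p in (('plate corners',[(185,200),(243,210),(232,268),(171,258)]),):
    P=[plane(t,x,.0) for x in p];print(np.mean(P,0),np.linalg.norm(P[0]-P[1]))
# pointer zoom
cv2.imwrite('pics/zoom.png',cv2.resize(t['img'][195:265,165:250,::-1],None,fx=6,fy=6,interpolation=cv2.INTER_CUBIC))
x=plane(t,(197,220),.137);print('image right->',plane(t,(207,220),.137)-x,'image down->',plane(t,(197,230),.137)-x)
q=bot.get_obs()['tool_rot'];print(R.from_quat(q[[1,2,3,0]]).as_matrix())
E
```

```text
wide [ 0.26446786 -0.62066864  0.25268946]
red [0.56023959 0.17221782 0.11978738] top plane z=.13 [0.55818158 0.17001014 0.13      ] scene z=.12 [0.56034992 0.17269714 0.12      ]
blue [ 0.46531188 -0.17576733  0.1201275 ] top plane z=.13 [ 0.46416427 -0.17383221  0.13      ] scene z=.12 [ 0.46511698 -0.17597057  0.12      ]
[0.5595315  0.16817862 0.        ] 0.1282195523246161
image right-> [ 0.00089161 -0.01878681  0.        ] image down-> [-0.01912633 -0.00157557  0.        ]
[[ 9.19973589e-01  3.91980019e-01 -5.09882783e-04]
 [ 3.91980344e-01 -9.19973034e-01  1.01362450e-03]
 [-7.17578594e-05 -1.13237180e-03 -9.99999356e-01]]
```

View pics/zoom.png

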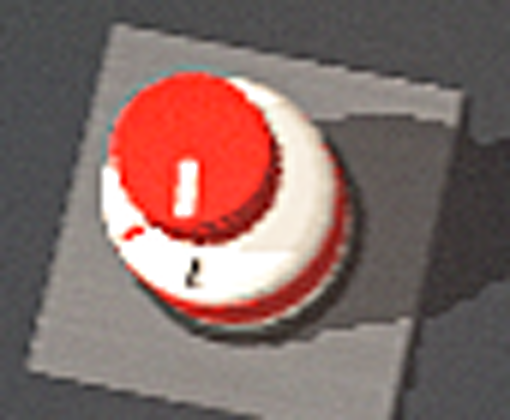

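Both views agree: the red cap is at about (0.559, 0.171), at the right height of 0.120. The zoom shows the white pointer aiming at the robot and the red lock mark lying clockwise from it. I'll move over the cap while unwinding the wrist.

Request:
{"api": "jog_arm", "payload": {
  "deltas": [
    [0.015, 0.04, 0, 0, 0, 0.06, 1],
    [0.015, 0.04, 0, 0, 0, 0.06, 1],
    [0.015, 0.04, 0, 0, 0, 0.06, 1],
    [0.015, 0.04, 0, 0, 0, 0.06, 1],
    [0.015, 0.04, 0, 0, 0, 0.06, 1],
    [0.015, 0.04, 0, 0, 0, 0.06, 1],
    [0.015, 0.04, 0, 0, 0, 0.06, 1],
    [0.015, 0.04, 0, 0, 0, 0.06, 1],
    [0.015, 0.04, 0, 0, 0, 0.06, 1],
    [0.015, 0.04, 0, 0, 0, 0.06, 1]
  ],
  "newtons": 30
}}

```text
t: 1.2
eef_pos: [0.4148, -0.2194, 0.2534]
tool_rot: [0.0, 0.876, 0.482, 0.0]
contact_force: [0.8, -0.7, -0.1]
gripper_width: 1.005
grasp_force: 0.0
```

Request:
{"api": "jog_arm", "payload": {
  "deltas": [
    [0.015, 0.039, 0, 0, 0, 0.06, 1],
    [0.015, 0.039, 0, 0, 0, 0.06, 1],
    [0.015, 0.039, 0, 0, 0, 0.06, 1],
    [0.015, 0.039, 0, 0, 0, 0.06, 1],
    [0.014, 0.039, 0, 0, 0, 0.06, 1],
    [0.014, 0.039, 0, 0, 0, 0.06, 1],
    [0.014, 0.039, 0, 0, 0, 0.06, 1],
    [0.014, 0.039, 0, 0, 0, 0.06, 1],
    [0.014, 0.039, 0, 0, 0, 0.06, 1],
    [0.014, 0.039, 0, 0, 0, 0.06, 1]
  ]
}}

```text
t: 2.2
eef_pos: [0.559, 0.1704, 0.2532]
tool_rot: [0.0, 0.695, 0.719, -0.0]
contact_force: [0.1, -0.5, 0.2]
gripper_width: 0.996
grasp_force: 0.0
```

```bash
python3 - <<'E'
from station import bot
from h import *
import cv2
c=bot.read_camera('wrist');o=bot.get_obs();print(o['t'],o['eef_pos'],o['q'],o['contact_force'])
q=o['tool_rot'];print(R.from_quat(q[[1,2,3,0]]).as_matrix().round(3))
h,s,v=cv2.split(cv2.cvtColor(c['img'],cv2.COLOR_RGB2HSV))
m=(((h<8)|(h>172))&(s>130)&(v>60)).astype(np.uint8)
k,l,st,ce=cv2.connectedComponentsWithStats(m)
for i in range(1,k):
    if st[i][4]>200:
        print(st[i],ce[i],plane(c,ce[i],.137),plane(c,ce[i],.12),plane(c,st[i][:2]+st[i][2:4]/2,.137))
print(c['eye'])
cv2.imwrite('pics/w.png',c['img'][:,:,::-1])
E
```

```text
2.25 [0.55965214 0.17859958 0.253734  ] [ 0.05532079  0.39506298 -0.60255207  1.74102655  0.24487991  1.07757179
 -0.58293028] [2.39975887 6.52709302 1.57879571]
[[-0.044  0.999  0.002]
 [ 0.999  0.044  0.006]
 [ 0.006  0.002 -1.   ]]
[ 253  176   67   73 3379] [286.14501332 212.81651376] [0.56489329 0.17609463 0.137     ] [0.56545012 0.17101172 0.12      ] [0.56514163 0.17634384 0.137     ]
[0.55709524 0.24727694 0.37507237]
```

View pics/w.png

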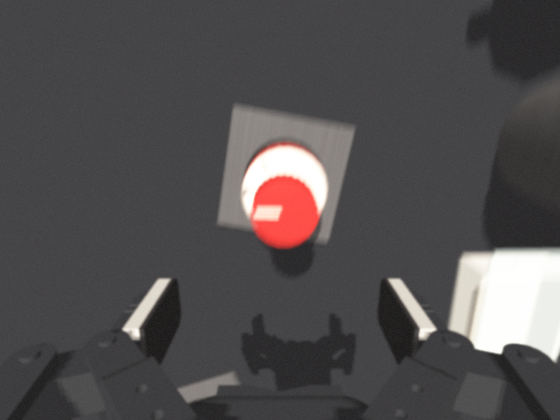

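The wrist picture shows the red cap at about (286,212), midway between the fingers, but blurred because the arm was still moving. I'll settle and measure again.

Request:
{"api": "jog_arm", "payload": {
  "deltas": [
    [0, 0, -0.025, 0, 0, 0, 1],
    [0, 0, -0.025, 0, 0, 0, 1],
    [0, 0, 0, 0, 0, 0, 1],
    [0, 0, 0, 0, 0, 0, 1],
    [0, 0, 0, 0, 0, 0, 1],
    [0, 0, 0, 0, 0, 0, 1]
  ]
}}

```text
t: 2.85
eef_pos: [0.5593, 0.1691, 0.2048]
tool_rot: [0.001, 0.696, 0.718, 0.001]
contact_force: [0.7, 0.4, 0.5]
gripper_width: 0.998
grasp_force: 0.0
```

```bash
python3 - <<'E'
from station import bot
from h import *
import cv2
c=bot.read_camera('wrist');o=bot.get_obs();print(o['t'],o['eef_pos'],o['contact_force'])
h,s,v=cv2.split(cv2.cvtColor(c['img'],cv2.COLOR_RGB2HSV))
m=((((h<8)|(h>172))&(s>130)&(v>60))).astype(np.uint8)
k,l,st,ce=cv2.connectedComponentsWithStats(m)
for i in range(1,k):
    if st[i][4]>200:
        x,y,w,hh=st[i][:4]
        L,Rr=plane(c,(x,y+w/2),.137),plane(c,(x+w,y+w/2),.137)
        print(st[i],plane(c,(x+w/2,y+hh/2),.13),L,Rr, 'far edge',plane(c,(x+w/2,y),.137))
E
```

```text
2.9 [0.55923126 0.16913327 0.20459357] [-0.20185257 -0.27255495 -0.41911305]
[242 155  80  24 302] [0.56066919 0.21483712 0.13      ] [0.53830285 0.19922861 0.137     ] [0.58393222 0.20067029 0.137     ] far edge [0.56032078 0.22256237 0.137     ]
[ 242  189   84   90 5513] [0.56333209 0.17374515 0.13      ] [0.53830119 0.17742206 0.137     ] [0.58781666 0.17897268 0.137     ] far edge [0.56212337 0.20348024 0.137     ]
```

The width checks out at 49.5 mm. The blended estimate is about (0.561, 0.174). I'll descend to TCP z 0.126, which leaves the tips room above the shoulder for the press, then close.

Request:
{"api": "jog_arm", "payload": {
  "deltas": [
    [0.002, 0.005, -0.02, 0, 0, 0, 1],
    [0, 0, -0.02, 0, 0, 0, 1],
    [0, 0, -0.02, 0, 0, 0, 1],
    [0, 0, -0.01, 0, 0, 0, 1],
    [0, 0, -0.009, 0, 0, 0, 1],
    [0, 0, 0, 0, 0, 0, 1],
    [0, 0, 0, 0, 0, 0, 1],
    [0, 0, 0, 0, 0, 0, 1],
    [0, 0, 0, 0, 0, 0, 1]
  ]
}}

```text
t: 3.8
eef_pos: [0.5611, 0.1742, 0.1251]
tool_rot: [0.0, 0.696, 0.718, 0.001]
contact_force: [0.9, -0.2, 0.5]
gripper_width: 1.004
grasp_force: 0.0
```

```bash
python3 - <<'E'
from station import bot
import cv2
a=bot.read_camera('wrist')['img'];o=bot.get_obs();print(o['t'],o['eef_pos'],o['contact_force'])
cv2.imwrite('pics/w2.png',a[:,:,::-1])
E
```

```text
3.85 [0.56096755 0.17414758 0.12493498] [ 0.670701    0.01182657 -0.50907041]
```

View pics/w2.png

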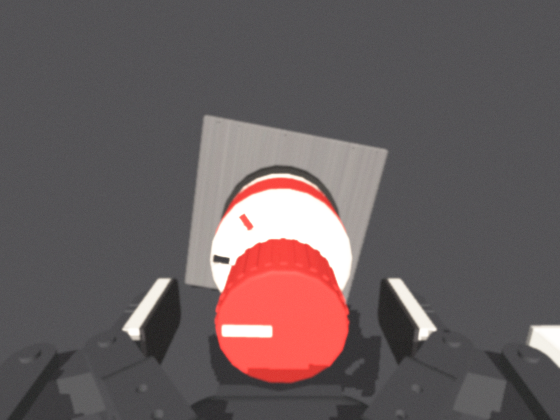

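The cap sits midway between the pads (centre column 282, pads symmetric about 280), so I'll close with 30 N.

Request:
{"api": "jog_arm", "payload": {
  "deltas": [
    [0, 0, 0, 0, 0, 0, 0.3],
    [0, 0, 0, 0, 0, 0, 0],
    [0, 0, 0, 0, 0, 0, 0],
    [0, 0, 0, 0, 0, 0, 0],
    [0, 0, 0, 0, 0, 0, 0],
    [0, 0, 0, 0, 0, 0, 0],
    [0, 0, 0, 0, 0, 0, 0],
    [0, 0, 0, 0, 0, 0, 0],
    [0, 0, 0, 0, 0, 0, 0],
    [0, 0, 0, 0, 0, 0, 0]
  ],
  "newtons": 35
}}

```text
t: 4.85
eef_pos: [0.5618, 0.1741, 0.1249]
tool_rot: [0.001, 0.696, 0.718, 0.001]
contact_force: [5.2, -0.3, 3.5]
gripper_width: 0.576
grasp_force: 38.6
```

```bash
python3 - <<'E'
from station import bot
from h import *
import cv2
c=bot.read_camera('wrist');o=bot.get_obs();print(o['t'],o['eef_pos'],o['contact_force'],o['torque'],o['gripper_width']*85,o['grasp_force'])
q=np.array(c['attitude']);r=R.from_quat(q[[1,2,3,0]])
for z in (.137,):
    p=c['K']@r.inv().apply(np.array([*o['eef_pos'][:2],z])-c['eye']);print('axis px',p[:2]/p[2])
h,s,v=cv2.split(cv2.cvtColor(c['img'],cv2.COLOR_RGB2HSV))
m=((((h<8)|(h>172))&(s>130)&(v>60))).astype(np.uint8)
print(cv2.connectedComponentsWithStats(m)[2])
cv2.imwrite('pics/w3.png',c['img'][:,:,::-1])
E
```

```text
4.9 [0.56182093 0.17409761 0.12486621] [5.01427344 0.63093521 2.60922937] [-0.08937637 -1.02021911  0.03290406] 48.89078148863975 38.610684871673584
axis px [276.75754597 325.43875828]
[[     0      0    560    420 219727]
 [   222    178    116     41    980]
 [   239    215     12     15     79]
 [   213    238    134    144  14414]]
```

View pics/w3.png

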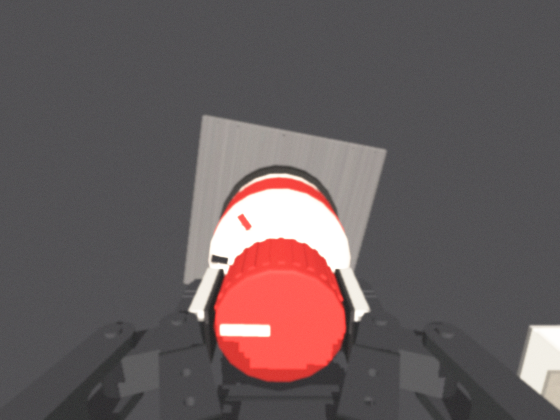

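The grip is good: 48.9 mm width, and the cap axis is within about 2.5 mm of the jaw axis. Now I'll press 13 mm.

Request:
{"api": "jog_arm", "payload": {
  "deltas": [
    [0, 0, -0.003, 0, 0, 0, 0],
    [0, 0, -0.003, 0, 0, 0, 0],
    [0, 0, -0.003, 0, 0, 0, 0],
    [0, 0, -0.002, 0, 0, 0, 0],
    [0, 0, -0.002, 0, 0, 0, 0],
    [0, 0, 0, 0, 0, 0, 0],
    [0, 0, 0, 0, 0, 0, 0],
    [0, 0, 0, 0, 0, 0, 0]
  ]
}}

```text
t: 5.7
eef_pos: [0.5619, 0.1741, 0.1122]
tool_rot: [0.001, 0.696, 0.718, 0.001]
contact_force: [4.2, -1.9, 8.1]
gripper_width: 0.576
grasp_force: 38.8
```

Fz of 8.1 N matches the spring near the bottom. Now I'll turn clockwise (−z).

Request:
{"api": "jog_arm", "payload": {
  "deltas": [
    [0, 0, 0, 0, 0, -0.1, 0],
    [0, 0, 0, 0, 0, -0.1, 0],
    [0, 0, 0, 0, 0, -0.1, 0],
    [0, 0, 0, 0, 0, -0.1, 0],
    [0, 0, 0, 0, 0, -0.1, 0],
    [0, 0, 0, 0, 0, -0.1, 0],
    [0, 0, 0, 0, 0, -0.1, 0],
    [0, 0, 0, 0, 0, -0.1, 0],
    [0, 0, 0, 0, 0, 0, 0],
    [0, 0, 0, 0, 0, 0, 0]
  ],
  "newtons": 30
}}

```text
t: 6.7
eef_pos: [0.563, 0.1738, 0.1127]
tool_rot: [0.001, 0.921, 0.39, 0.002]
contact_force: [6.5, -2.4, 8.6]
gripper_width: 0.57
grasp_force: 38.9
```

Request:
{"api": "jog_arm", "payload": {
  "deltas": [
    [0, 0, 0, 0, 0, -0.1, 0],
    [0, 0, 0, 0, 0, -0.1, 0],
    [0, 0, 0, 0, 0, -0.1, 0],
    [0, 0, 0, 0, 0, -0.1, 0],
    [0, 0, 0, 0, 0, 0, 0],
    [0, 0, 0, 0, 0, 0, 0]
  ]
}}

```text
t: 7.3
eef_pos: [0.5633, 0.1734, 0.1127]
tool_rot: [0.001, 0.98, 0.2, 0.003]
contact_force: [7.1, -3.3, 8.2]
gripper_width: 0.577
grasp_force: 38.9
```

```bash
python3 - <<'E'
from station import bot
import cv2
a=bot.read_camera('wrist')['img'];o=bot.get_obs();print(o['t'],o['eef_pos'],o['tool_rot'],o['contact_force'],o['torque'],o['q'])
cv2.imwrite('pics/w4.png',a[:,:,::-1])
E
```

```text
7.35 [0.56336263 0.17337016 0.11271357] [6.84892896e-04 9.79689706e-01 2.00499302e-01 2.76428414e-03] [ 7.340113   -3.25120029  8.1555454 ] [-0.59646555 -1.48257215  0.77183833] [-0.22166698  0.51415686 -0.23946926  1.8713497   0.17198109  0.77070691
 -1.72156698]
```

View pics/w4.png

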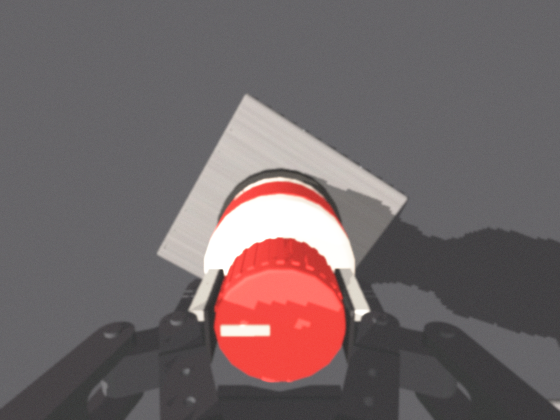

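The pointer kept its place in the gripper, so the cap turned about 1.2 rad with it, and the 0.77 N m moment shows it is at the stop. I'll ease up 5 mm, open and retreat.

Request:
{"api": "jog_arm", "payload": {
  "deltas": [
    [0, 0, 0.002, 0, 0, 0, 0],
    [0, 0, 0.002, 0, 0, 0, 0],
    [0, 0, 0.001, 0, 0, 0, 0],
    [0, 0, 0, 0, 0, 0, 0],
    [0, 0, 0, 0, 0, 0, 1],
    [0, 0, 0, 0, 0, 0, 1],
    [0, 0, 0, 0, 0, 0, 1],
    [0, 0, 0, 0, 0, 0, 1],
    [0, 0, 0, 0, 0, 0, 1],
    [0, 0, 0, 0, 0, 0, 1]
  ]
}}

```text
t: 8.35
eef_pos: [0.5603, 0.174, 0.1161]
tool_rot: [0.0, 0.98, 0.2, -0.0]
contact_force: [0.8, -0.8, 0.5]
gripper_width: 0.998
grasp_force: 0.0
```

Request:
{"api": "jog_arm", "payload": {
  "deltas": [
    [0, 0, 0.01, 0, 0, 0, 1],
    [0, 0, 0.02, 0, 0, 0, 1],
    [0, 0, 0.03, 0, 0, 0, 1],
    [0, 0, 0.03, 0, 0, 0, 1],
    [0, -0.04, 0.02, 0, 0, 0, 1],
    [0, -0.04, 0.02, 0, 0, 0, 1],
    [0, -0.04, 0, 0, 0, 0, 1],
    [0, -0.04, 0, 0, 0, 0, 1],
    [0, 0, 0, 0, 0, 0, 1],
    [0, 0, 0, 0, 0, 0, 1]
  ]
}}

```text
t: 9.35
eef_pos: [0.5606, 0.013, 0.2471]
tool_rot: [0.0, 0.98, 0.199, 0.0]
contact_force: [0.4, 0.8, -0.5]
gripper_width: 0.997
grasp_force: 0.0
```

```bash
python3 - <<'E'
from station import bot
from h import *
import cv2
o=bot.get_obs();print(o['t'],o['eef_pos'],o['contact_force'],o['gripper_width'])
s=bot.read_camera('scene')
h,a,v=cv2.split(cv2.cvtColor(s['img'],cv2.COLOR_RGB2HSV))
for m in (((h<8)|(h>172))&(a>130)&(v>60),(h>100)&(h<130)&(a>120)&(v>50)):
    k,l,st,ce=cv2.connectedComponentsWithStats(m.astype(np.uint8))
    print([(list(st[i]),ce[i].round(1)) for i in range(1,k) if st[i][4]>300])
r=R.from_quat(np.array(s['attitude'])[[1,2,3,0]])
for z in (.12,.114,.106):
    p=s['K']@r.inv().apply(np.array([.56,.172,z])-s['eye']);print(z,p[:2]/p[2])
cv2.imwrite('pics/s5.png',cv2.resize(s['img'][215:325,325:425,::-1],None,fx=5,fy=5,interpolation=cv2.INTER_CUBIC))
E
```

```text
9.35 [0.56063827 0.01295843 0.24706491] [ 0.35816514  0.7800059  -0.49808591] 0.9967565092240575
[([np.int32(360), np.int32(240), np.int32(34), np.int32(32), np.int32(824)], array([375. , 255.5])), ([np.int32(350), np.int32(282), np.int32(45), np.int32(25), np.int32(579)], array([370.8, 296.3]))]
[([np.int32(207), np.int32(178), np.int32(28), np.int32(26), np.int32(562)], array([220.5, 191.1])), ([np.int32(204), np.int32(217), np.int32(37), np.int32(20), np.int32(411)], array([222.7, 228.1]))]
0.12 [376.14592201 252.30037925]
0.114 [375.82855825 255.10955499]
0.106 [375.40873752 258.82563846]
```

View pics/s5.png

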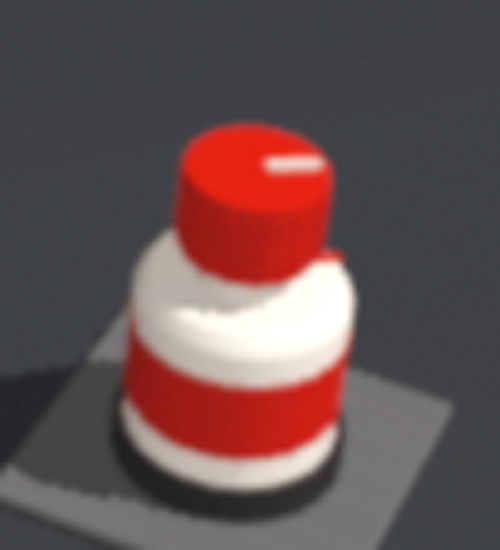

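The cap's bounding box is 3 px lower than at the start, which is about 6 mm. Its pointer, at zoom (295,163), aims at the red lock mark at (335,255). The blue cap hasn't moved, so I'm handing in.

```bash
python3 -c "
from station import bot
print(bot.hand_in())"
```

```text
the job is handed in; nothing more can be done
None
```

The red cap was pressed down and turned about 1.2 rad clockwise to its stop; let go, it stays about 6 mm down by the camera, the blue cap has not moved, the arm is clear, and I handed the job in (it returned no verdict).

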